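# Hold the dryer's lint filter over the catch tray for brushing

### The job

Slide the blue catch tray along the worktop, without lifting it, until it sits centred and square on the dark mat, then draw the green dryer filter up out of its grey stand. Tip the filter about 45 degrees so that its dark mesh side slants downwards (handle still uppermost, bottom edge level) and hold it centred over the tray, its bottom edge about 10 cm above the worktop, so that I can brush it clean. Finish while still holding it there, and leave the bottle, the tumbler and the brush where they are.

Things in the scene. Friction and masses are not known exactly. Their poses are not given: they have to be found in the camera images.
- tray: Loose blue open catch tray, 0.25 kg: 120 mm along x, 150 along y, floor 4 mm thick, rim 18 high, 5 thick. Origin: centre of its underside, z up. A white upright grip fin stands at the middle of its -x edge (nearer the robot), flush with the outside: 10 mm thick in x, 50 wide in y, top 48 mm above the worktop; gripped there the tray slides with the gripper. Starts within 0.4 rad of square.
- tray_fin (a point): Middle of the top edge of the tray's white grip fin: 55 mm from the tray's centre towards its -x, 48 mm above the worktop.
- mat: Thin dark grey rubber mat, fixed, let into the white worktop with no step to slide over: 160 mm along x, 190 along y, turned up to 0.3 rad. Origin: its centre, z up. The tray belongs in its middle, edges parallel, 20 mm of mat showing all round, fin on the side nearer the robot (end for end also counts).
- stand: Grey plastic filter stand, fixed: 70 mm along x, 160 mm along y, 65 mm high, with a slot open at the top, 18 mm along x by 116 mm along y, whose floor is 12 mm above the worktop. Origin: centre of its underside, z up.
- filter: Loose green dryer filter, 0.14 kg: flat panel 14 mm thick (x), 110 wide (y), 110 high (z), with a tab handle mid-top, 50 wide, 14 thick, reaching 147 mm. Origin: middle of its bottom edge, z up to the handle. Starts upright in the slot, origin 12 mm above the worktop, 2-3 mm play. Its -x face, the dark mesh side, starts facing the robot (within 0.35 rad of world -x); the +x face has white ribs.
- filter_foot (a point): Middle of the filter's bottom edge (same point as the filter's origin).
- filter_mid (a point): Centre of the filter's panel, 55 mm up from its bottom edge.
- filter_handle (a point): Middle of the filter's handle tab, 128 mm up from its bottom edge: the place to grip, fingers closing across the 14 mm thickness.
- pump: Bystander: amber bottle with a white cap, 60 mm in diameter, 130 mm high, standing. Origin: centre of its underside.
- tumbler: Bystander: blue ceramic tumbler, 72 mm across the mouth, 85 mm high, standing. Origin: centre of its underside.
- brush: Bystander: wooden lint brush, 32 mm along x, 190 mm along y, 26 mm high, lying on its white bristles. Origin: centre of its underside.
Mind the look-alikes: they are no part of the job. Of the things like the filter, leave any that is yellow; of the rest the smaller one is meant. There is more than one size of the tray; the one meant has the size given above.

How it is judged (in metres and radians):
On the way, in this order (a step that is already met when the one before it is completed fails the run):
1. the tray lies centred and square on the mat while the filter is still in its stand (horizontal distance between tray and mat below 0.025 m and angle between the x axis of tray and the x axis of mat, either way round below 0.2 rad and height (world z) of filter_foot below 0.04 m), for 0.2 s.
2. the filter is held by the fingers, drawn up clear of its stand (height (world z) of filter_foot above 0.067 m and contact force between the fingers and filter above 1 N and contact force between filter and stand below 0.2 N), for 0.2 s.
At the end, for the whole second after the job is handed in: Tray flat, within 25 mm and 0.2 rad of centred and square on the mat. Filter still in the fingers, touching nothing else: 30-60 deg from upright, mesh side down, handle up, width level within 15 deg; panel centre within 40 mm of the tray centre from above; bottom edge 65-145 mm high (horizontal distance between tray and mat below 0.025 m and angle between the x axis of tray and the x axis of mat, either way round below 0.2 rad and height (world z) of tray below 0.006 m and angle between tray's own z axis and vertical below 0.05 rad and contact force between the fingers and filter above 1 N and height (world z) of filter_foot between 0.065 and 0.145 m and angle between filter's own z axis and vertical between 0.52 and 1.05 rad and angle between filter's own x axis and vertical between 0.52 and 1.05 rad and angle between filter's own y axis and vertical between 1.31 and 1.83 rad and horizontal distance between filter_mid and tray below 0.04 m and linear speed of filter below 0.03 m/s and contact force between filter and tray below 0.2 N and contact force between filter and stand below 0.2 N and contact force between filter and pump below 0.2 N and contact force between filter and tumbler below 0.2 N and contact force between filter and brush below 0.2 N); the arm keeps its last pose, push and grip.
It fails at once if the tray is lifted or tipped (height (world z) of tray above 0.015 m or angle between tray's own z axis and vertical above 0.2 rad).
It fails at once if the amber bottle is disturbed (distance of pump from where it was at the start of the episode above 0.03 m or angle between pump's own z axis and vertical above 0.3 rad).
It fails at once if the blue tumbler is disturbed (distance of tumbler from where it was at the start of the episode above 0.03 m or angle between tumbler's own z axis and vertical above 0.3 rad).
It fails at once if the lint brush is disturbed (distance of brush from where it was at the start of the episode above 0.03 m or angle between brush's own z axis and vertical above 0.3 rad).
It also fails if it takes over 56 s, if anything falls off the work surface, if the arm or the gripper's body presses on something with over 40 N, if the wrist force passes 120 N, or if a joint passes its speed limit or range.

### The arm

A 6-joint arm with a two-finger parallel gripper is mounted at the origin on the work surface. World frame = base frame: x ahead of the robot, y to its left, z up, the work surface at z = 0. Lengths are in m, angles in degrees, forces in N, time in s.
With the tool pointing down it reaches from about 0.375 to 0.9 m from the base axis. Payload 3.1 kg.
Tool frame: the origin (TCP) lies midway between the tips of the shut fingers; the grasp point (between the pads) lies 19 mm behind it; z points along the fingers, y is the line along which they close (so a half turn about z gives the same grasp; the last joint's range is limited). The gripper opens to 87 mm and grips with 3 to 60 N. Pads are 19 mm wide; open, the fingers measure 117 mm over their backs; the gripper's body (75 mm by 190 mm) begins 51 mm behind the grasp point.
Start: joints at [-76.461, 30.224, 82.088, -0, 67.689, -10.227], TCP at [0.252, -0.572, 0.185] pointing down, gripper open.
Joint ranges: [-176.69, 176.69], [-43.24, 126.21], [12.49, 139.97], [-82, 262], [0, 151.66], [-163.58, 163.58]. Speed limits (degrees/s): [159.86, 159.86, 180, 180, 180, 180].

### API

Orientations are given as a 3x3 rotation matrix whose columns are the frame's x, y, z axes.
In Python, from rig import read_state, optics, bot gives the robot as it stands. The module is installed in compiled form; this text tells all that it offers.
- The arm moves only by the tool send_rows, never from a script. Its argument "commands" is a list of rows, each a list of 7 numbers: the turn, a rotation vector about the tool's x, y, z in units of 5 degrees (1.0 is 5 degrees), then the shift along the tool's x, y, z in units of 30 mm (1.0 is 30 mm), then the opening, from 0 (shut) to 1 (fully open). In form: [[rx, ry, rz, tx, ty, tz, gripper], ...]. A call has 1 to 20 rows; each row is the pose to reach, as a shift and turn from the pose commanded when the call began, along the tool's axes at that moment; what a row does not reach only later rows make up. A row lasts 1/12 s, in which the tool goes at most 41.7 mm and 7.16 degrees, less where a joint would pass 70% of its speed; a pose out of reach is approached as far as the arm can. A call with a gripper value outside its range is refused whole. The fingers move at their own pace and stop on an object; the grip force is fixed at half the most. Time passes only in rows, so rows that repeat a pose let the fingers close. It gives the time, the measured TCP pose, the force, the opening and the grip force at its end, in the units of the state.
- read_state(): the state, without advancing time (a new reading comes with each control period).
- optics.capture(name): name is "scene" or "side" or "wrist"; returns a dict with "image" (420x560x3 uint8, blue, green, red), "intrinsics" (3x3 intrinsics, pixels), "extrinsics" (4x4, takes a point from world to camera coordinates); the wrist camera has in their place "T_tool_cam" (4x4, takes a point from camera to tool coordinates, whose origin is the TCP and whose axes are the flange's). Camera axes: x right, y down, z forward; pixel columns grow to the right and rows downward; lengths in m; the calibration is good to about 2 mm. A picture is of the moment at which its call begins: read the wrist's pose just before it. There is no depth.
- bot.hand_in(): hands the job in; it is judged then, once.
The state is a dict: "time_s": time; "joint_positions": joint angles; "qvel": joint speeds; "tau": joint torques, N m; "position": TCP position; "tcp_rot": TCP orientation; "force": force on the tool from outside, world axes, zero at the start; "moment": the same for the moment, N m; "opening": opening from 0.0 (shut) to 1.0 (fully open); "grasp_force": force on a finger pad.
Only numpy, scipy, OpenCV 4.12 (cv2) and the standard library are available. Lean on these libraries where they do the work, as an engineer would, in place of code of your own. Each camera call takes 0.05 s, during which the arm holds its last target. There are 200 camera calls.

## Working session

There is one attempt and no reset: what is moved stays moved. The work goes in short steps, Python scripts to look and compute and a tool call to move; the robot and the scene stay as the last step left them, time stands still between calls to the robot, and variables do not carry over. Pictures are saved under pics/ and viewed, at most 10 in all, crops included, and the job is handed in when it is done.

Besides the shell and the picture viewer there is one more tool, called after "Request:" by a JSON object that holds its "method" and its "body". send_rows: Moves the arm, as the interface text tells. Its arguments: {"type":"object","properties":{"commands":{"type":"array","items":{"type":"array","items":{"type":"number"}}}},"required":["commands"]}

```bash
mkdir -p pics
python3 - <<'E'
from rig import read_state, optics, bot
import cv2,numpy as np,pickle
s=read_state();print(s)
d={}
for n in("scene","side"):
    c=optics.capture(n);d[n]=c;cv2.imwrite(f"pics/{n}0.png",c["image"]);print(n,c["intrinsics"],np.round(c["extrinsics"],3))
pickle.dump(d,open("c0.pkl","wb"))
E
```

```text
{'time_s': 0.0, 'joint_positions': array([-7.64607276e+01,  3.02772389e+01,  8.21566962e+01, -1.39509215e-03,
        6.76895333e+01, -1.02259601e+01]), 'qvel': array([-0.00368957,  0.08318689,  0.04904588, -0.02570194,  0.00105889,
       -0.11916734]), 'tau': array([ 1.36180770e-03, -4.40034699e+01, -1.76591152e+01,  6.33395906e-02,
        5.82154433e-02, -1.63221152e-04]), 'position': array([ 0.2517075 , -0.57118091,  0.18418853]), 'tcp_rot': array([[ 9.15200734e-01,  4.02997940e-01, -5.26394698e-04],
       [ 4.02998123e-01, -9.15198419e-01,  2.08977001e-03],
       [ 3.60417414e-04, -2.12469512e-03, -9.99997678e-01]]), 'force': array([ 0.62127921,  0.01366762, -0.55997365]), 'moment': array([ 0.02399616,  0.00535839, -0.02522844]), 'grasp_force': 0.0, 'opening': 0.9962457244715731}
scene [[430.64923009   0.         275.24670278]
 [  0.         430.64923009 214.95542834]
 [  0.           0.           1.        ]] [[-8.680e-01  4.960e-01  1.000e-03  5.370e-01]
 [ 2.990e-01  5.250e-01 -7.970e-01 -6.200e-02]
 [-3.960e-01 -6.920e-01 -6.040e-01  1.589e+00]
 [ 0.000e+00  0.000e+00  0.000e+00  1.000e+00]]
side [[516.68923922   0.         276.38442515]
 [  0.         516.68923922 211.58979354]
 [  0.           0.           1.        ]] [[-0.924 -0.382  0.014  0.523]
 [-0.292  0.681 -0.672  0.296]
 [ 0.247 -0.625 -0.741  1.573]
 [ 0.     0.     0.     1.   ]]
```

View pics/scene0.png

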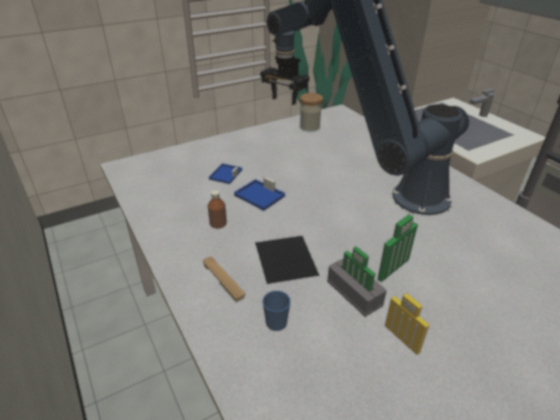

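View pics/side0.png

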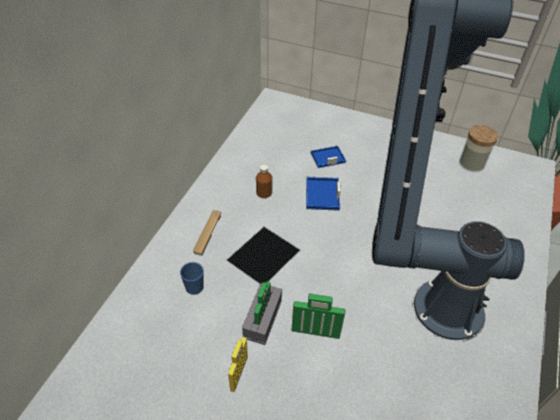

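The scene view shows the large tray at (260,193), the small look-alike tray at (226,173), the mat at (287,258), and the stand with the small green filter at (357,280). The larger green filter is free-standing at (398,247). The side view agrees: tray (323,193), mat (264,255), stand (263,312). I'll fit silhouettes next.

```bash
cat > h.py <<'E'
import cv2,numpy as np
from scipy.optimize import minimize
def proj(c,P):
    E=c["extrinsics"];q=np.asarray(P)@E[:3,:3].T+E[:3,3];q=q@c["intrinsics"].T;return q[:,:2]/q[:,2:]
def back(c,uv,z):
    E=c["extrinsics"];R=E[:3,:3];o=-R.T@E[:3,3];d=R.T@np.linalg.inv(c["intrinsics"])@[uv[0],uv[1],1];return o+d*(z-o[2])/d[2]
def box(x0,x1,y0,y1,z0,z1):
    return np.array([[x,y,z] for x in(x0,x1) for y in(y0,y1) for z in(z0,z1)],float)
def place(B,p): 
    c,s=np.cos(p[2]),np.sin(p[2]);return B@np.array([[c,s,0],[-s,c,0],[0,0,1]])+[p[0],p[1],0]
S=4
def sil(c,boxes,p,shape):
    m=np.zeros((shape[0]*S,shape[1]*S),np.uint8)
    for B in boxes:
        h=cv2.convexHull(proj(c,place(B,p)).astype(np.float32))
        cv2.fillConvexPoly(m,np.round((h*S+S/2-.5)*16).astype(np.int32),255,shift=4)
    return cv2.resize(m,(shape[1],shape[0]),interpolation=cv2.INTER_AREA)/255.
def comp(mask,seed):
    m=cv2.morphologyEx(mask.astype(np.uint8),cv2.MORPH_CLOSE,np.ones((3,3)))
    n,l,st,ce=cv2.connectedComponentsWithStats(m)
    k=1+np.argmin([np.hypot(*(ce[i]-seed)) if st[i,4]>60 else 1e9 for i in range(1,n)])
    return (l==k).astype(float)
def fit(views,boxes,p0):
    def f(p): return sum(np.abs(cv2.GaussianBlur(sil(c,boxes,p,m.shape),(0,0),1.5)-cv2.GaussianBlur(m,(0,0),1.5)).sum()/m.sum() for c,m in views)
    best=None
    for a in (-.3,-.1,.1,.3):
        r=minimize(f,[p0[0],p0[1],p0[2]+a],method="Nelder-Mead",options=dict(initial_simplex=np.array([p0[0],p0[1],p0[2]+a])+np.array([[0,0,0],[.02,0,0],[0,.02,0],[0,0,.1]]),xatol=1e-4,fatol=1e-4))
        if best is None or r.fun<best.fun: best=r
    return best.x,best.fun
def blue(i): b,g,r=[i[...,k].astype(int) for k in range(3)];return (b>r+60)&(b>g+50)
def dark(i): return i.max(2)<45
def green(i): b,g,r=[i[...,k].astype(int) for k in range(3)];return (g>r+35)&(g>b+25)
E
python3 - <<'E'
from h import *;import pickle
d=pickle.load(open("c0.pkl","rb"));sc,si=d["scene"],d["side"]
def v(f,a,b): return [(sc,comp(f(sc["image"]),a)),(si,comp(f(si["image"]),b))]
def show(n,vs,boxes,z):
    for c,m in vs:
        ys,xs=np.nonzero(m);print(n,"area",m.sum(),"centroid back",back(c,(xs.mean(),ys.mean()),z).round(3))
    p0=np.mean([back(c,(np.nonzero(m)[1].mean(),np.nonzero(m)[0].mean()),z)[:2] for c,m in vs],0)
    for w in (vs,vs[:1],vs[1:]):
        p,e=fit(w,boxes,[*p0,0]);print("  fit",p.round(4),round(e,3))
show("mat",v(dark,(287,258),(264,255)),[box(-.08,.08,-.095,.095,0,0)],0)
show("tray",v(blue,(260,193),(323,193)),[box(-.06,.06,-.075,.075,0,.018)],.01)
show("small",v(blue,(226,173),(328,157)),[box(-.06,.06,-.075,.075,0,.018)],.01)
show("filter",v(green,(357,268),(262,302)),[box(-.007,.007,-.055,.055,.065,.122),box(-.007,.007,-.025,.025,.122,.159)],.1)
# stand: grey
for n,(c,uv) in dict(scene=(sc,(357,285)),side=(si,(263,315))).items():
    i=c["image"];u,w=uv;cr=i[w-65:w+65,u-80:u+80];cv2.imwrite(f"pics/st_{n}.png",cv2.resize(cr,None,fx=3,fy=3,interpolation=cv2.INTER_CUBIC))
a=cv2.imread("pics/st_scene.png");b=cv2.imread("pics/st_side.png");cv2.imwrite("pics/st.png",cv2.resize(np.hstack([a,b]),(800,325)))
# others
for nm,a,b,z in(("bottle",(217,212),(264,183),.05),("tumbler",(276,311),(192,278),.045),("brush",(224,278),(207,232),.02),("bigf",(398,247),(318,317),.06)):
    print(nm,back(sc,a,z).round(3),back(si,b,z).round(3))
E
```

```text
mat area 1382.0 centroid back [0.6   0.046 0.   ]
mat area 2014.0 centroid back [0.6   0.034 0.   ]
  fit [ 0.6003  0.0266 -0.2961] 0.706
  fit [ 0.5881  0.0209 -0.2878] 0.562
  fit [ 0.6021  0.0263 -0.2952] 0.112
tray area 486.0 centroid back [ 0.513 -0.304  0.01 ]
tray area 852.0 centroid back [ 0.513 -0.303  0.01 ]
  fit [ 0.5145 -0.3178  0.3037] 1.247
  fit [ 0.5083 -0.3247 -0.1716] 0.883
  fit [ 0.515  -0.3182  0.3099] 0.283
small area 179.0 centroid back [ 0.567 -0.503  0.01 ]
small area 333.0 centroid back [ 0.561 -0.505  0.01 ]
  fit [ 0.552  -0.5297 -0.3768] 4.869
  fit [ 0.5309 -0.5377 -0.4033] 2.911
  fit [ 0.5657 -0.5333  0.3036] 1.68
filter area 62.0 centroid back [0.461 0.206 0.1  ]
filter area 230.0 centroid back [0.512 0.253 0.1  ]
  fit [ 0.4969  0.2332 -0.7654] 6.848
  fit [-3.1215 -2.5741 -0.9911] 1.0
  fit [0.5117 0.2528 0.2352] 0.655
bottle [ 0.71 -0.23  0.05] [ 0.711 -0.231  0.05 ]
tumbler [0.747 0.23  0.045] [0.751 0.23  0.045]
brush [0.806 0.033 0.02 ] [0.806 0.032 0.02 ]
bigf [0.317 0.21  0.06 ] [0.348 0.217 0.06 ]
```

View pics/st.png

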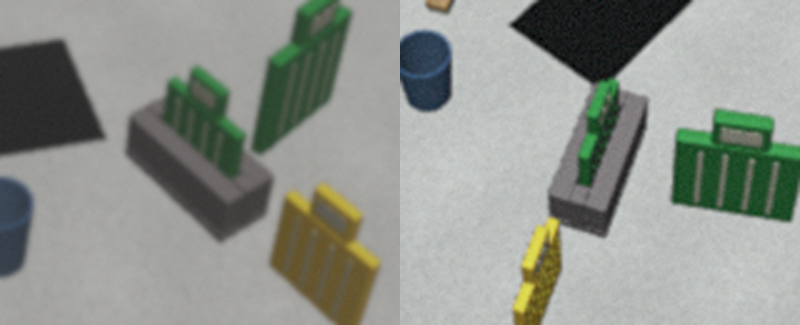

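The crop shows the stand with the small green filter, with the ribs towards the scene camera. The big green and yellow filters stand just beside it. The scene masks were too tight, so I'll loosen them.

Run:
```python
from h import *;import pickle
d=pickle.load(open("c0.pkl","rb"));sc,si=d["scene"],d["side"]
def fill(m):
    cs,_=cv2.findContours(m.astype(np.uint8),cv2.RETR_EXTERNAL,cv2.CHAIN_APPROX_NONE);o=np.zeros(m.shape,np.uint8);cv2.drawContours(o,cs,-1,1,-1);return o.astype(float)
hsv=lambda i:cv2.cvtColor(i,cv2.COLOR_BGR2HSV).astype(int)
def hu(lo,hi,s=90): return lambda i:(hsv(i)[...,0]>lo)&(hsv(i)[...,0]<hi)&(hsv(i)[...,1]>s)
def dk(i): return i.max(2)<80
def v(f,a,b): return [(sc,fill(comp(f(sc["image"]),a))),(si,fill(comp(f(si["image"]),b)))]
def show(n,vs,boxes,p0):
    print(n,[m.sum() for c,m in vs],[sil(c,boxes,p0,m.shape).sum().round() for c,m in vs])
    for w in (vs,vs[:1],vs[1:]):
        p,e=fit(w,boxes,p0);print("  fit",p.round(4),round(e,3))
show("mat",v(dk,(287,258),(264,255)),[box(-.08,.08,-.095,.095,0,0)],[.6,.035,-.2])
show("tray",v(hu(105,130),(260,193),(323,193)),[box(-.06,.06,-.075,.075,0,.018)],[.513,-.304,.1])
F=[box(-.007,.007,-.055,.055,.065,.122),box(-.007,.007,-.025,.025,.122,.159)]
show("filter",v(hu(45,80,80),(357,268),(266,302)),F,[.512,.253,.1])
# stand+filter: non-bright blob inside window
vs=[]
for c in(sc,si):
    u=proj(c,[[.512,.253,.05]])[0];g=c["image"].min(2);m=(g<125)
    w=np.zeros_like(m);w[int(u[1])-48:int(u[1])+48,int(u[0])-48:int(u[0])+48]=1
    vs.append((c,fill(comp(m&w,u))))
show("stand",vs,[box(-.035,.035,-.08,.08,0,.065)]+F,[.512,.253,.1])
o=[]
for (c,m) in vs:
    u=proj(c,[[.512,.253,.05]])[0].astype(int);o.append((m[u[1]-60:u[1]+60,u[0]-60:u[0]+60]*255).astype(np.uint8))
cv2.imwrite("pics/m.png",cv2.resize(np.hstack(o),None,fx=2,fy=2))
```

```text
mat [np.float64(2015.0), np.float64(2107.0)] [np.float64(2229.0), np.float64(2271.0)]
  fit [ 0.6012  0.028  -0.3008] 0.161
  fit [ 0.5963  0.0259 -0.2973] 0.086
  fit [ 0.602   0.0285 -0.2878] 0.065
tray [np.float64(730.0), np.float64(986.0)] [np.float64(959.0), np.float64(1123.0)]
  fit [ 0.512  -0.3125  0.3494] 0.439
  fit [ 0.5051 -0.3186  0.3534] 0.297
  fit [ 0.5123 -0.3096  0.3141] 0.121
filter [np.float64(411.0), np.float64(377.0)] [np.float64(906.0), np.float64(416.0)]
  fit [0.5071 0.2494 0.0991] 1.289
  fit [ 0.4921  0.2518 -0.3339] 0.942
  fit [0.5072 0.2515 0.1336] 0.088
stand [np.float64(3237.0), np.float64(2520.0)] [np.float64(2547.0), np.float64(1648.0)]
  fit [0.5067 0.2509 0.0965] 0.724
  fit [0.5051 0.2502 0.064 ] 0.279
  fit [0.5073 0.2509 0.1   ] 0.434
```

```bash
cat >> h.py <<'E'
from scipy.spatial.transform import Rotation as Ro
def down(yawy):  # tool pointing down, tool y at yaw (rad)
    y=np.array([np.cos(yawy),np.sin(yawy),0]);z=np.array([0,0,-1.]);return np.c_[np.cross(y,z),y,z]
def go(p,R):
    from rig import read_state
    s=read_state();C=s["tcp_rot"]
    rv=Ro.from_matrix(C.T@R).as_rotvec(degrees=True);t=C.T@(np.array(p)-s["position"])
    print("t",s["time_s"],"row",np.round(np.r_[rv/5,t/.03],2).tolist(),"deg",round(np.linalg.norm(rv),1),"mm",(np.linalg.norm(t)*1e3).round())
E
python3 -c "
from h import *
go([.44,-.35,.20],down(.33))"
```

```text
t 0.1 row [-0.01, -0.02, -17.03, 8.72, -4.22, -0.51] deg 85.1 mm 291.0
```

Request:
{"method": "send_rows", "body": {"commands": [[0, 0, -17, 8.7, -4.2, -0.5, 1], [0, 0, -17, 8.7, -4.2, -0.5, 1], [0, 0, -17, 8.7, -4.2, -0.5, 1], [0, 0, -17, 8.7, -4.2, -0.5, 1], [0, 0, -17, 8.7, -4.2, -0.5, 1], [0, 0, -17, 8.7, -4.2, -0.5, 1], [0, 0, -17, 8.7, -4.2, -0.5, 1], [0, 0, -17, 8.7, -4.2, -0.5, 1], [0, 0, -17, 8.7, -4.2, -0.5, 1], [0, 0, -17, 8.7, -4.2, -0.5, 1], [0, 0, -17, 8.7, -4.2, -0.5, 1], [0, 0, -17, 8.7, -4.2, -0.5, 1], [0, 0, -17, 8.7, -4.2, -0.5, 1], [0, 0, -17, 8.7, -4.2, -0.5, 1], [0, 0, -17, 8.7, -4.2, -0.5, 1], [0, 0, -17, 8.7, -4.2, -0.5, 1]]}}

```text
time_s: 1.43
position: [0.4399, -0.3514, 0.2]
tcp_rot: [[-0.32, 0.947, -0.0], [0.947, 0.32, 0.0], [0.0, -0.0, -1.0]]
force: [0.0, -0.5, -0.4]
opening: 1.001
grasp_force: 0.0
```

```bash
cat >> h.py <<'E'
def wrist():
    from rig import read_state,optics
    s=read_state();c=optics.capture("wrist");T=np.eye(4);T[:3,:3]=s["tcp_rot"];T[:3,3]=s["position"]
    c["extrinsics"]=np.linalg.inv(T@c["T_tool_cam"]);return s,c
E
python3 - <<'E'
from h import *
s,c=wrist();cv2.imwrite("pics/w1.png",c["image"]);print(s["position"],s["joint_positions"].round(1),c["T_tool_cam"].round(3))
import pickle;pickle.dump(c,open("w1.pkl","wb"))
E
```

```text
[ 0.43987289 -0.35141604  0.20000579] [-50.   24.4  90.1   0.   65.5 -68.7] [[ 0.001 -0.956 -0.293  0.081]
 [ 1.     0.001  0.    -0.001]
 [ 0.    -0.293  0.956 -0.199]
 [ 0.     0.     0.     1.   ]]
```

View pics/w1.png

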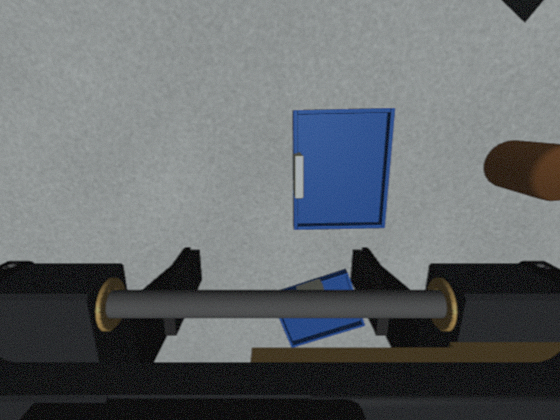

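The wrist view shows the tray with corners near (293,109), (394,108), (385,229) and (293,229). The white fin top is at (299,176), and the look-alike tray is below it.

Run:
```python
from h import *;import pickle
c=pickle.load(open("w1.pkl","rb"))
h=cv2.cvtColor(c["image"],cv2.COLOR_BGR2HSV).astype(int)
m=comp((h[...,0]>100)&(h[...,0]<130)&(h[...,1]>110),(340,170))
ct,_=cv2.findContours(m.astype(np.uint8),0,1);k=np.zeros(m.shape,np.uint8);cv2.drawContours(k,ct,-1,1,-1)
k=cv2.morphologyEx(k,cv2.MORPH_CLOSE,np.ones((15,15)));m=k.astype(float)
p,e=fit([(c,m)],[box(-.06,.06,-.075,.075,0,.018)],[.51,-.31,.33]);print(p.round(4),e,m.sum())
f=place(np.array([[-.055,0,.048]]),p)[0];print("fin",f.round(4),proj(c,[f]),back(c,(299,176),.048).round(4))
go([f[0],f[1],.14],down(p[2]));go([f[0],f[1],.022],down(p[2]))
```

```text
[ 0.5108 -0.3087  0.3429] 0.07344816174139371 10992.0
fin [ 0.459  -0.3272  0.048 ] [[298.72577786 177.39400836]] [ 0.4588 -0.3255  0.048 ]
t 1.4833 row [-0.0, -0.0, -0.19, 0.56, 0.86, 2.0] deg 1.0 mm 68.0
t 1.4833 row [-0.0, -0.0, -0.19, 0.56, 0.86, 5.93] deg 1.0 mm 181.0
```

Request:
{"method": "send_rows", "body": {"commands": [[0, 0, -0.2, 0.56, 0.86, 2, 1], [0, 0, -0.2, 0.56, 0.86, 2, 1], [0, 0, -0.2, 0.56, 0.86, 3, 1], [0, 0, -0.2, 0.56, 0.86, 4, 1], [0, 0, -0.2, 0.56, 0.86, 5, 1], [0, 0, -0.2, 0.56, 0.86, 5.9, 1], [0, 0, -0.2, 0.56, 0.86, 5.9, 1], [0, 0, -0.2, 0.56, 0.86, 5.9, 0], [0, 0, -0.2, 0.56, 0.86, 5.9, 0], [0, 0, -0.2, 0.56, 0.86, 5.9, 0], [0, 0, -0.2, 0.56, 0.86, 5.9, 0], [0, 0, -0.2, 0.56, 0.86, 5.9, 0], [0, 0, -0.2, 0.56, 0.86, 5.9, 0], [0, 0, -0.2, 0.56, 0.86, 5.9, 0], [0, 0, -0.2, 0.56, 0.86, 5.9, 0], [0, 0, -0.2, 0.56, 0.86, 5.9, 0]]}}

```text
time_s: 2.82
position: [0.459, -0.3273, 0.0233]
tcp_rot: [[-0.338, 0.941, 0.0], [0.941, 0.338, -0.0], [-0.0, 0.0, -1.0]]
force: [-0.5, 0.0, 0.2]
opening: 0.405
grasp_force: 0.0
```

Run:
```python
from h import *
s=__import__("rig").read_state();print(s["opening"],s["grasp_force"],s["force"],s["position"])
m=np.array([.600,.0275,-.295])
f=m[:2]-.055*np.array([np.cos(m[2]),np.sin(m[2])]);print(f)
go([f[0],f[1],s["position"][2]],down(m[2]))
```

```text
0.40483929334425967 0.0 [-0.49036074  0.01989947  0.24899855] [ 0.45902359 -0.32730393  0.02331517]
[0.54737588 0.04349069]
t 2.8167 row [0.0, 0.0, 7.33, 10.64, 6.95, -0.0] deg 36.7 mm 381.0
```

Request:
{"method": "send_rows", "body": {"commands": [[0, 0, 0, 0, 0, 0, 0], [0, 0, 0, 0, 0, 0, 0], [0, 0, 0, 0, 0, 0, 0], [0, 0, 0, 0, 0, 0, 0], [0, 0, 0, 0, 0, 0, 0], [0, 0, 0, 0, 0, 0, 0], [0, 0, 0, 0, 0, 0, 0], [0, 0, 0, 0, 0, 0, 0], [0, 0, 0, 0, 0, 0, 0], [0, 0, 0, 0, 0, 0, 0], [0, 0, 0, 0, 0, 0, 0], [0, 0, 0, 0, 0, 0, 0]]}}

```text
time_s: 3.82
position: [0.459, -0.3273, 0.0232]
tcp_rot: [[-0.338, 0.941, -0.0], [0.941, 0.338, 0.0], [0.0, -0.0, -1.0]]
force: [0.3, 1.2, -0.8]
opening: 0.008
grasp_force: 0.0
```

The fingers shut fully (opening 0.008), so the grasp missed. I'll look again.

Run:
```python
from h import *;import pickle
from rig import optics
s,c=wrist();cv2.imwrite("pics/w2.png",c["image"]);pickle.dump(c,open("w2.pkl","wb"))
d=optics.capture("side");e=optics.capture("scene");pickle.dump((d,e),open("c2.pkl","wb"))
def crop(c):
    u=proj(c,[[.47,-.31,.03]])[0].astype(int);print(u);i=c["image"];y,x=max(0,u[1]-60),max(0,u[0]-60);print(x,y)
    return cv2.resize(i[y:y+120,x:x+120],(400,400),interpolation=cv2.INTER_CUBIC)
cv2.imwrite("pics/cr2.png",np.hstack([crop(d),crop(e)]))
```

```text
[334 191]
274 131
[268 185]
208 125
```

View pics/w2.png

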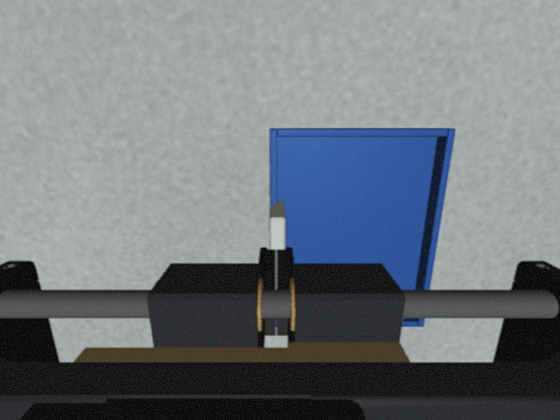

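View pics/cr2.png

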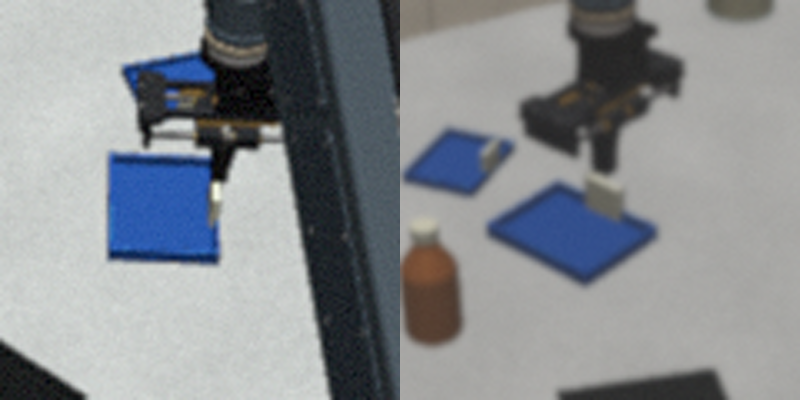

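The fingertips look as though they closed just behind the fin's near end: the fin shows at (277,203–249) with the fingers below it. I'll check this numerically.

Run:
```python
from h import *;import pickle
from rig import read_state
c=pickle.load(open("w2.pkl","rb"));c1=pickle.load(open("w1.pkl","rb"));sd,sc=pickle.load(open("c2.pkl","rb"));d0=pickle.load(open("c0.pkl","rb"))
for n,uv,z in (("FL",(271,129),.018),("FR",(454,129),.018),("NR",(422,326),.018),("finfar top?",(277,216),.048),("fin near vis",(277,249),.048)): print(n,back(c,uv,z).round(4))
for n,uv,z in (("FL",(293,109),.018),("FR",(394,108),.018),("NR",(385,229),.0),("NL",(293,229),.0),("finfar",(299,155),.048),("finnear",(299,198),.048)): print("w1",n,back(c1,uv,z).round(4))
for p in((.5108,-.3087,.3429),):
    B=place(box(-.06,-.05,-.025,.025,0,.048),p)
    print("wrist fin",proj(c,B).round(0).tolist());print("tcp px",proj(c,[read_state()["position"]]).round(),proj(sd,[read_state()["position"]]).round(),proj(sc,[read_state()["position"]]).round())
    u=proj(sd,B);print("side crop fin",((u-[274,131])*400/120).round().tolist())
    u=proj(sc,B);print("scene crop fin",((u-[208,125])*400/120+[400,0]).round().tolist())
def blu(i):
    h=cv2.cvtColor(i,cv2.COLOR_BGR2HSV).astype(int);return (h[...,0]>105)&(h[...,0]<130)&(h[...,1]>90)
for n,k,sd_ in((d0["side"],sd,(323,193)),):
    for q in(n,k):
        m=comp(blu(q["image"]),sd_);print("side blue",m.sum(),[np.nonzero(m)[a].mean().round(2) for a in(1,0)])
```

```text
FL [ 0.4303 -0.2581  0.018 ]
FR [ 0.5405 -0.2183  0.018 ]
NR [ 0.591  -0.3579  0.018 ]
finfar top? [ 0.4505 -0.3028  0.048 ]
fin near vis [ 0.4577 -0.3228  0.048 ]
w1 FL [ 0.4289 -0.2577  0.018 ]
w1 FR [ 0.5406 -0.2186  0.018 ]
w1 NR [ 0.6022 -0.3635  0.    ]
w1 NL [ 0.4823 -0.4042  0.    ]
w1 finfar [ 0.4506 -0.3031  0.048 ]
w1 finnear [ 0.4677 -0.35    0.048 ]
wrist fin [[270.0, 259.0], [269.0, 291.0], [270.0, 198.0], [268.0, 217.0], [283.0, 259.0], [284.0, 292.0], [283.0, 198.0], [285.0, 217.0]]
tcp px [[276. 241.]] [[338. 191.]] [[269. 185.]]
side crop fin [[216.0, 197.0], [221.0, 166.0], [217.0, 230.0], [222.0, 199.0], [207.0, 197.0], [211.0, 166.0], [208.0, 230.0], [213.0, 199.0]]
scene crop fin [[589.0, 206.0], [589.0, 170.0], [622.0, 222.0], [622.0, 186.0], [584.0, 209.0], [583.0, 174.0], [617.0, 225.0], [617.0, 190.0]]
side blue 986.0 [np.float64(322.03), np.float64(193.16)]
side blue 989.0 [np.float64(322.13), np.float64(193.11)]
```

Geometry says the fin is where I measured it. The side and scene pixels put the visible fingertips about 30 mm above the nominal TCP, so they shut just above the fin. I'll open and lower in small steps while watching the force.

Request:
{"method": "send_rows", "body": {"commands": [[0, 0, 0, 0, 0, 0, 1], [0, 0, 0, 0, 0, 0, 1], [0, 0, 0, 0, 0, 0, 1], [0, 0, 0, 0, 0, 0, 1], [0, 0, 0, 0, 0, 0, 1], [0, 0, 0, 0, 0, 0, 1], [0, 0, 0, 0, 0, 0, 1], [0, 0, 0, 0, 0, 0, 1], [0, 0, 0, 0, 0, 0, 1], [0, 0, 0, 0, 0, 0, 1], [0, 0, 0, 0, 0, 0, 1], [0, 0, 0, 0, 0, 0, 1], [0, 0, 0, 0, 0, 0.1, 1], [0, 0, 0, 0, 0, 0.2, 1], [0, 0, 0, 0, 0, 0.3, 1], [0, 0, 0, 0, 0, 0.4, 1], [0, 0, 0, 0, 0, 0.4, 1]]}}

```text
time_s: 5.38
position: [0.4586, -0.3268, 0.0103]
tcp_rot: [[-0.338, 0.941, -0.001], [0.941, 0.338, 0.001], [0.001, -0.001, -1.0]]
force: [-0.2, 0.9, 0.5]
opening: 0.993
grasp_force: 0.0
```

Run:
```python
from h import *;from rig import optics,read_state
d=optics.capture("side");e=optics.capture("scene");s=read_state();print(s["position"],s["force"])
R=s["tcp_rot"]
o=[]
for c in(d,e):
    u=proj(c,[s["position"]])[0].astype(int);i=c["image"][u[1]-40:u[1]+20,u[0]-40:u[0]+40].copy();i=cv2.resize(i,(400,300),interpolation=cv2.INTER_CUBIC)
    for dy in(-.045,.045):
        for k,dz in enumerate((0,-.02,-.04)):
            q=(proj(c,[s["position"]+R@[0,dy,dz]])[0]-u+[40,40]+.5)*5;cv2.circle(i,tuple(int(a) for a in q),3,[(0,0,255),(0,255,255),(255,255,0)][k],-1)
    o.append(i)
cv2.imwrite("pics/p3.png",np.hstack(o))
```

```text
[ 0.45885004 -0.32709311  0.01082362] [-0.64252456  0.34335122  0.35452477]
```

View pics/p3.png

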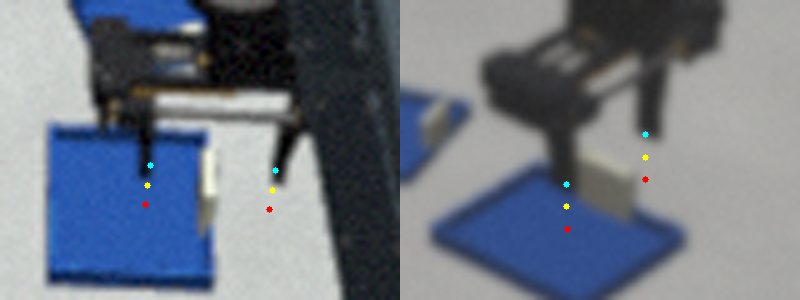

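The red nominal tips lie about 30 mm beyond the real fingertips in both views: the visible tips end near the −26 mm mark in the side view and the −38 mm mark in the scene view. I'll treat the fingers as about 30 mm shorter than reported, lower further and close.

Request:
{"method": "send_rows", "body": {"commands": [[0, 0, 0, 0, 0, 0.1, 1], [0, 0, 0, 0, 0, 0.2, 1], [0, 0, 0, 0, 0, 0.3, 1], [0, 0, 0, 0, 0, 0.4, 1], [0, 0, 0, 0, 0, 0.5, 1], [0, 0, 0, 0, 0, 0.6, 1], [0, 0, 0, 0, 0, 0.7, 1], [0, 0, 0, 0, 0, 0.7, 1]]}}

```text
time_s: 6.15
position: [0.4586, -0.3269, -0.0106]
tcp_rot: [[-0.338, 0.941, -0.001], [0.941, 0.338, 0.001], [0.001, -0.0, -1.0]]
force: [0.4, 0.9, -0.6]
opening: 1.002
grasp_force: 0.0
```

Request:
{"method": "send_rows", "body": {"commands": [[0, 0, 0, 0, 0, 0, 0], [0, 0, 0, 0, 0, 0, 0], [0, 0, 0, 0, 0, 0, 0], [0, 0, 0, 0, 0, 0, 0], [0, 0, 0, 0, 0, 0, 0], [0, 0, 0, 0, 0, 0, 0], [0, 0, 0, 0, 0, 0, 0], [0, 0, 0, 0, 0, 0, 0], [0, 0, 0, 0, 0, 0, 0], [0, 0, 0, 0, 0, 0, 0], [0, 0, 0, 0, 0, 0, 0], [0, 0, 0, 0, 0, 0, 0], [0, 0, 0, 0, 0, 0, 0], [0, 0, 0, 0, 0, 0, 0], [0, 0, 0, 0, 0, 0, 0], [0, 0, 0, 0, 0, 0, 0]]}}

```text
time_s: 7.48
position: [0.4591, -0.3273, -0.0098]
tcp_rot: [[-0.338, 0.941, 0.0], [0.941, 0.338, -0.0], [-0.0, 0.0, -1.0]]
force: [0.6, 0.5, 0.4]
opening: 0.115
grasp_force: 30.0
```

Gripped: opening 0.115 is the 10 mm fin, at 30 N. Sliding now.

Request:
{"method": "send_rows", "body": {"commands": [[0, 0, 0.2, 0.3, 0.2, 0, 0], [0, 0, 0.6, 0.9, 0.6, 0, 0], [0, 0, 1.1, 1.6, 1.05, 0, 0], [0, 0, 1.6, 2.3, 1.5, 0, 0], [0, 0, 2.1, 3.0, 1.96, 0, 0], [0, 0, 2.5, 3.7, 2.42, 0, 0], [0, 0, 3.0, 4.4, 2.87, 0, 0], [0, 0, 3.5, 5.1, 3.33, 0, 0], [0, 0, 4.0, 5.8, 3.79, 0, 0], [0, 0, 4.5, 6.5, 4.25, 0, 0], [0, 0, 5.0, 7.2, 4.7, 0, 0], [0, 0, 5.4, 7.9, 5.16, 0, 0], [0, 0, 5.9, 8.6, 5.62, 0, 0], [0, 0, 6.4, 9.3, 6.07, 0, 0], [0, 0, 6.8, 9.9, 6.47, 0, 0], [0, 0, 7.1, 10.3, 6.73, 0, 0], [0, 0, 7.25, 10.5, 6.86, 0, 0], [0, 0, 7.3, 10.6, 6.93, 0, 0], [0, 0, 7.3, 10.64, 6.95, 0, 0], [0, 0, 7.3, 10.64, 6.95, 0, 0]]}}

```text
time_s: 9.15
position: [0.5471, 0.0438, -0.0099]
tcp_rot: [[0.288, 0.958, -0.0], [0.958, -0.288, 0.0], [0.0, -0.0, -1.0]]
force: [-0.1, 1.5, -0.5]
opening: 0.111
grasp_force: 30.0
```

Run:
```python
from h import *;import pickle
from rig import optics
s,c=wrist();cv2.imwrite("pics/w4.png",c["image"]);pickle.dump((s,c,optics.capture("side"),optics.capture("scene")),open("w4.pkl","wb"));print(s["force"],s["opening"])
```

```text
[-0.10936241  1.52524369 -0.5021326 ] 0.11128558323194376
```

View pics/w4.png

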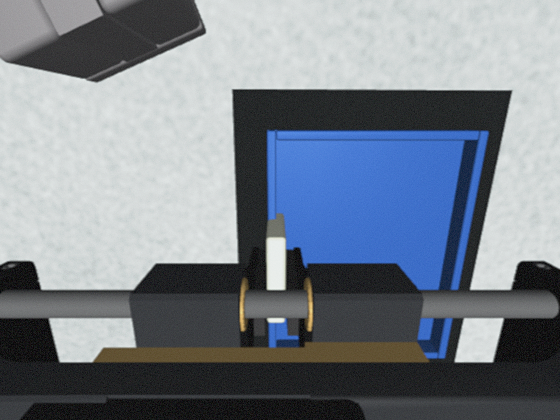

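The wrist view shows the tray held by its fin (267–286, 237–322) and nested in the mat. The mat's far corners are at (233,90) and (511,91), and the tray's are at (267,131) and (488,131).

Run:
```python
from h import *;import pickle
s,c,sd,sc=pickle.load(open("w4.pkl","rb"))
mf=[back(c,u,0) for u in((233,90),(511,91))];tf=[back(c,u,.018) for u in((267,131),(488,131))]
for f,h,w in((mf,.095,.16),(tf,.075,.12)):
    d=f[1]-f[0];y=np.arctan2(d[1],d[0]);m=(f[0]+f[1])/2;n=np.array([-np.sin(y),np.cos(y)]);print("len",np.linalg.norm(d[:2]).round(4),"yaw",y.round(3),"centre",(m[:2]-h*n).round(4))
# right edges
for u,z in(((464,320),0),((452,320),.018)): print(back(c,u,z).round(4))
h=lambda i:cv2.cvtColor(i,cv2.COLOR_BGR2HSV).astype(int)
# filter from side now
m=comp((h(sd["image"])[...,0]>45)&(h(sd["image"])[...,0]<80)&(h(sd["image"])[...,1]>80),(266,302));print(m.sum())
```

```text
len 0.1594 yaw -0.294 centre [0.5995 0.0293]
len 0.1189 yaw -0.291 centre [0.5989 0.0276]
[ 0.6597 -0.0501  0.    ]
[ 0.6437 -0.0316  0.018 ]
370.0
```

The tray is centred within 2 mm and 0.003 rad. Releasing and rising.

Request:
{"method": "send_rows", "body": {"commands": [[0, 0, 0, 0, 0, 0, 1], [0, 0, 0, 0, 0, 0, 1], [0, 0, 0, 0, 0, 0, 1], [0, 0, 0, 0, 0, 0, 1], [0, 0, 0, 0, 0, 0, 1], [0, 0, 0, 0, 0, 0, 1], [0, 0, 0, 0, 0, 0, 1], [0, 0, 0, 0, 0, 0, 1], [0, 0, 0, 0, 0, -0.5, 1], [0, 0, 0, 0, 0, -1.5, 1], [0, 0, 0, 0, 0, -3, 1], [0, 0, 0, 0, 0, -4.5, 1], [0, 0, 0, 0, 0, -6, 1], [0, 0, 0, 0, 0, -7.5, 1], [0, 0, 0, 0, 0, -8.7, 1], [0, 0, 0, 0, 0, -8.7, 1]]}}

```text
time_s: 10.63
position: [0.5517, 0.0434, 0.2591]
tcp_rot: [[0.288, 0.958, 0.015], [0.958, -0.288, -0.002], [0.003, 0.015, -1.0]]
force: [0.3, -0.2, -0.2]
opening: 1.0
grasp_force: 0.0
```

```bash
python3 -c "
from h import *
go([.505,.20,.25],down(.1))"
```

```text
t 10.6333 row [0.17, 0.0, -4.49, 4.55, -3.0, 0.27] deg 22.5 mm 164.0
```

Request:
{"method": "send_rows", "body": {"commands": [[0, 0, -4.5, 4.5, -2.9, 0.2, 1], [0, 0, -4.5, 4.5, -2.9, 0.2, 1], [0, 0, -4.5, 4.5, -2.9, 0.2, 1], [0, 0, -4.5, 4.5, -2.9, 0.2, 1], [0, 0, -4.5, 4.5, -2.9, 0.2, 1], [0, 0, -4.5, 4.5, -2.9, 0.2, 1], [0, 0, -4.5, 4.5, -2.9, 0.2, 1], [0, 0, -4.5, 4.5, -2.9, 0.2, 1]]}}

```text
time_s: 11.3
position: [0.5032, 0.197, 0.2449]
tcp_rot: [[-0.099, 0.995, -0.0], [0.995, 0.099, -0.001], [-0.001, -0.0, -1.0]]
force: [-0.1, 0.8, 0.2]
opening: 0.999
grasp_force: 0.0
```

Run:
```python
from h import *;import pickle
s,c=wrist();cv2.imwrite("pics/w5.png",c["image"]);pickle.dump((s,c),open("w5.pkl","wb"));print(s["position"])
B=place(box(-.007,.007,-.025,.025,.159,.159),(.507,.251,.1));print(proj(c,B).round(1))
```

```text
[0.50320076 0.1969753  0.24493943]
[[278.6 177.7]
 [278.6 177.7]
 [278.8 121.9]
 [278.8 121.9]
 [293.6 177.7]
 [293.6 177.7]
 [294.6 121.9]
 [294.6 121.9]]
```

View pics/w5.png

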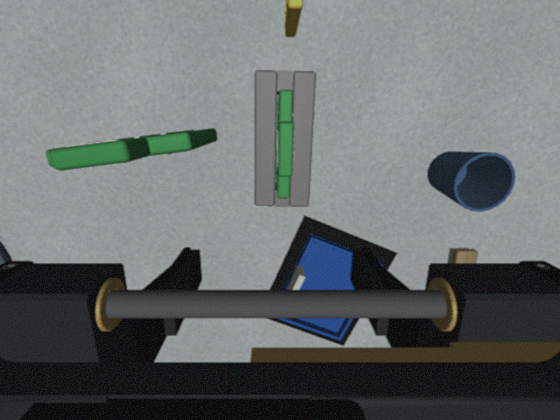

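The wrist view shows the handle top at about (279–293, 122–177), right where the model predicted. The big green filter's near end is at (215,135). I'll check the clearance to it.

Run:
```python
from h import *;import pickle
s,c=pickle.load(open("w5.pkl","rb"))
print("handle",back(c,(285.5,149),.159).round(4))
sd=pickle.load(open("c0.pkl","rb"))["side"]
for z in(.0,.1,.15,.2): print(z,"end",back(c,(215,135),z).round(3),"step near",back(c,(148,140),z).round(3),"step far",back(c,(190,138),z).round(3),"farend",back(c,(48,158),z).round(3),"side base",back(sd,(292,330),z).round(3),back(sd,(342,337),z).round(3),"side top",back(sd,(293,302),z).round(3),back(sd,(344,307),z).round(3),"hnd",back(sd,(308,295),z).round(3),back(sd,(332,297),z).round(3))
go([.5063,.2505,.2],down(.1));go([.5063,.2505,.09],down(.1))
```

```text
handle [0.506  0.2522 0.159 ]
0.0 end [0.412 0.248 0.   ] step near [0.319 0.231 0.   ] step far [0.377 0.24  0.   ] farend [0.176 0.192 0.   ] side base [0.412 0.253 0.   ] [0.27  0.217 0.   ] side top [ 0.444  0.162 -0.   ] [0.295 0.118 0.   ] hnd [0.41  0.121 0.   ] [0.34  0.098 0.   ]
0.1 end [0.431 0.254 0.1  ] step near [0.358 0.242 0.1  ] step far [0.404 0.248 0.1  ] farend [0.248 0.211 0.1  ] side base [0.395 0.306 0.1  ] [0.263 0.273 0.1  ] side top [0.425 0.223 0.1  ] [0.286 0.182 0.1  ] hnd [0.394 0.184 0.1  ] [0.328 0.163 0.1  ]
0.15 end [0.44  0.258 0.15 ] step near [0.378 0.247 0.15 ] step far [0.417 0.253 0.15 ] farend [0.284 0.221 0.15 ] side base [0.386 0.333 0.15 ] [0.26  0.302 0.15 ] side top [0.415 0.253 0.15 ] [0.282 0.214 0.15 ] hnd [0.385 0.216 0.15 ] [0.322 0.196 0.15 ]
0.2 end [0.449 0.261 0.2  ] step near [0.398 0.252 0.2  ] step far [0.43  0.257 0.2  ] farend [0.32 0.23 0.2 ] side base [0.378 0.36  0.2  ] [0.257 0.33  0.2  ] side top [0.405 0.283 0.2  ] [0.278 0.245 0.2  ] hnd [0.377 0.247 0.2  ] [0.316 0.229 0.2  ]
t 11.35 row [-0.0, 0.0, -0.01, 1.77, 0.28, 1.5] deg 0.1 mm 70.0
t 11.35 row [-0.0, 0.0, -0.01, 1.77, 0.28, 5.17] deg 0.1 mm 164.0
```

The big filter spans x 0.27–0.415 (top 0.15) and its handle ends by x 0.385, so there is clearance with a half-open gripper.

Request:
{"method": "send_rows", "body": {"commands": [[0, 0, 0, 1.77, 0.28, 0, 0.5], [0, 0, 0, 1.77, 0.28, 0, 0.5], [0, 0, 0, 1.77, 0.28, 0.5, 0.5], [0, 0, 0, 1.77, 0.28, 1, 0.5], [0, 0, 0, 1.77, 0.28, 1.5, 0.5], [0, 0, 0, 1.77, 0.28, 2, 0.5], [0, 0, 0, 1.77, 0.28, 2.5, 0.5], [0, 0, 0, 1.77, 0.28, 3, 0.5], [0, 0, 0, 1.77, 0.28, 3.5, 0.5], [0, 0, 0, 1.77, 0.28, 4, 0.5], [0, 0, 0, 1.77, 0.28, 4.5, 0.5], [0, 0, 0, 1.77, 0.28, 5.0, 0.5], [0, 0, 0, 1.77, 0.28, 5.15, 0.5], [0, 0, 0, 1.77, 0.28, 5.15, 0.5]]}}

```text
time_s: 12.52
position: [0.5053, 0.2505, 0.0893]
tcp_rot: [[-0.099, 0.995, -0.003], [0.995, 0.099, -0.001], [-0.001, -0.003, -1.0]]
force: [-0.5, -0.4, 0.3]
opening: 0.501
grasp_force: 0.0
```

Request:
{"method": "send_rows", "body": {"commands": [[0, 0, 0, 0, 0, 0, 0], [0, 0, 0, 0, 0, 0, 0], [0, 0, 0, 0, 0, 0, 0], [0, 0, 0, 0, 0, 0, 0], [0, 0, 0, 0, 0, 0, 0], [0, 0, 0, 0, 0, 0, 0], [0, 0, 0, 0, 0, 0, 0], [0, 0, 0, 0, 0, 0, 0], [0, 0, 0, 0, 0, 0, 0], [0, 0, 0, 0, 0, 0, 0], [0, 0, 0, 0, 0, 0, 0], [0, 0, 0, 0, 0, 0, 0]]}}

```text
time_s: 13.52
position: [0.5063, 0.2518, 0.0912]
tcp_rot: [[-0.1, 0.995, 0.001], [0.995, 0.1, 0.0], [0.0, 0.001, -1.0]]
force: [-0.3, 0.5, 5.0]
opening: 0.157
grasp_force: 29.9
```

Gripped on 14 mm. Drawing it straight up.

Request:
{"method": "send_rows", "body": {"commands": [[0, 0, 0, 0, 0, -0.2, 0], [0, 0, 0, 0, 0, -0.5, 0], [0, 0, 0, 0, 0, -0.9, 0], [0, 0, 0, 0, 0, -1.3, 0], [0, 0, 0, 0, 0, -1.7, 0], [0, 0, 0, 0, 0, -2.1, 0], [0, 0, 0, 0, 0, -2.5, 0], [0, 0, 0, 0, 0, -2.9, 0], [0, 0, 0, 0, 0, -3.3, 0], [0, 0, 0, 0, 0, -3.7, 0], [0, 0, 0, 0, 0, -4.1, 0], [0, 0, 0, 0, 0, -4.5, 0], [0, 0, 0, 0, 0, -4.9, 0], [0, 0, 0, 0, 0, -5.2, 0], [0, 0, 0, 0, 0, -5.3, 0], [0, 0, 0, 0, 0, -5.3, 0], [0, 0, 0, 0, 0, -5.3, 0]]}}

```text
time_s: 14.93
position: [0.5054, 0.2515, 0.2493]
tcp_rot: [[-0.1, 0.995, -0.001], [0.995, 0.1, -0.0], [-0.0, -0.001, -1.0]]
force: [-0.1, -0.6, -1.4]
opening: 0.16
grasp_force: 29.9
```

Run:
```python
from h import *
s=__import__("rig").read_state();print(s["joint_positions"].round(1),s["opening"],s["grasp_force"])
# filter in tool: at grasp TCP z .0912 down, filter foot z .012 (x,y aligned): foot at tool z = +.079 from TCP; mid +.079-.055=+.024
T=np.array([.599,.028])
for yaw,tilt in((.1,45),(.05,45),(0.,42)):
    R=down(yaw)
    # filter x=(cos,sin,0), tilt about filter y so z leans to -x: rotate by -tilt about y
    y=[-np.sin(yaw),np.cos(yaw),0];R2=Ro.from_rotvec(-np.radians(tilt)*np.array(y)).as_matrix()@R
    foot_z=.10;tz=R2[:,2];print("tool z",tz.round(2))
    p=np.r_[T,0]-.024*tz;p[2]=foot_z-.079*tz[2];print(p.round(3))
    go(p,R2)
    pu=p+[0,0,.10];go(pu,R2)
```

```text
[15.1 21.6 86.3  0.  72.2  9.4] 0.15967491741414883 29.89470341708511
tool z [ 0.7   0.07 -0.71]
[0.582 0.026 0.156]
t 14.9333 row [-9.01, -0.0, 0.01, -7.73, 1.79, 3.11] deg 45.1 mm 256.0
t 14.9333 row [-9.01, -0.0, 0.01, -7.73, 1.79, -0.22] deg 45.1 mm 238.0
tool z [ 0.71  0.04 -0.71]
[0.582 0.027 0.156]
t 14.9333 row [-9.01, -0.23, 0.55, -7.7, 1.79, 3.11] deg 45.1 mm 255.0
t 14.9333 row [-9.01, -0.23, 0.55, -7.7, 1.79, -0.22] deg 45.1 mm 237.0
tool z [ 0.67  0.   -0.74]
[0.583 0.028 0.159]
t 14.9333 row [-8.4, -0.42, 1.1, -7.67, 1.83, 3.02] deg 42.4 mm 253.0
t 14.9333 row [-8.4, -0.42, 1.1, -7.67, 1.82, -0.31] deg 42.4 mm 237.0
```

Request:
{"method": "send_rows", "body": {"commands": [[0, 0, 0, -0.3, 0.05, 0, 0], [0, 0, 0, -1, 0.2, 0, 0], [0, 0, 0, -1.8, 0.4, 0, 0], [0, 0, 0, -2.6, 0.6, 0, 0], [-0.5, 0, 0, -3.4, 0.8, 0, 0], [-1.1, 0, 0, -4.2, 1, -0.2, 0], [-1.8, 0, 0, -5, 1.2, -0.2, 0], [-2.5, 0, 0, -5.8, 1.4, -0.2, 0], [-3.2, 0, 0, -6.5, 1.6, -0.2, 0], [-3.9, 0, 0, -7.1, 1.7, -0.2, 0], [-4.6, 0, 0, -7.5, 1.8, -0.2, 0], [-5.3, 0, 0, -7.7, 1.8, -0.2, 0], [-6, 0, 0, -7.7, 1.8, -0.2, 0], [-6.7, 0, 0, -7.7, 1.8, -0.2, 0], [-7.4, 0, 0, -7.7, 1.8, -0.2, 0], [-8.1, 0, 0, -7.7, 1.8, -0.2, 0], [-8.6, 0, 0, -7.7, 1.8, -0.2, 0], [-9, 0, 0, -7.7, 1.8, -0.2, 0], [-9, 0, 0, -7.7, 1.8, -0.2, 0], [-9, 0, 0, -7.7, 1.8, -0.2, 0]]}}

```text
time_s: 16.6
position: [0.5807, 0.0268, 0.2535]
tcp_rot: [[-0.099, 0.706, 0.701], [0.995, 0.069, 0.07], [0.001, 0.704, -0.71]]
force: [-0.5, 1.0, -0.9]
opening: 0.16
grasp_force: 29.9
```

Run:
```python
from h import *;import pickle
from rig import optics,read_state
s=read_state();print(s["joint_positions"].round(1),s["position"],s["grasp_force"])
tz=s["tcp_rot"][:,2];print(tz,"mid",s["position"]+.024*tz,"foot",s["position"]+.079*tz)
p=np.r_[.599,.028,0]-.024*tz;p[2]=.10-.079*tz[2];go(p,s["tcp_rot"])
sd=optics.capture("side");sc=optics.capture("scene")
o=[]
for c in(sd,sc):
    R=s["tcp_rot"];X=R[:,1];Y=-R[:,0] if False else R[:,0];Z=-tz;f=s["position"]+.079*tz
    for q in(f+.055*Y,f-.055*Y,f+.055*Y+.11*Z,f-.055*Y+.11*Z,[.599,.028,0]):
        u=proj(c,[q])[0];cv2.circle(c["image"],tuple(int(round(a)) for a in u),1,(0,0,255),-1)
    u=proj(c,[f])[0].astype(int);o.append(cv2.resize(c["image"][max(u[1]-80,0):u[1]+80,u[0]-80:u[0]+80],(400,400),interpolation=cv2.INTER_CUBIC))
cv2.imwrite("pics/f6.png",np.hstack(o))
```

```text
[-18.6  11.6 122.2  76.8  17.3 -93.8] [0.5806582  0.02679843 0.25346015] 29.895643210038543
[ 0.70087064  0.07034172 -0.70981151] mid [0.5974791  0.02848663 0.23642468] foot [0.63602698 0.03235543 0.19738505]
t 16.6 row [0.0, 0.0, 0.0, -0.03, -2.25, 2.34] deg 0.0 mm 97.0
```

View pics/f6.png

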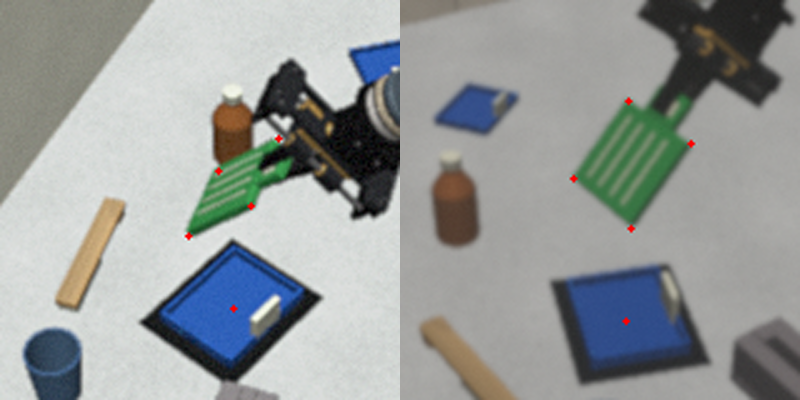

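The projected corners match the held filter in both views: ribs up, mesh down, tray undisturbed. I'll lower straight down about 92 mm.

Request:
{"method": "send_rows", "body": {"commands": [[0, 0, 0, 0, -0.1, 0.1, 0], [0, 0, 0, 0, -0.3, 0.3, 0], [0, 0, 0, 0, -0.5, 0.5, 0], [0, 0, 0, 0, -0.7, 0.7, 0], [0, 0, 0, 0, -0.9, 0.95, 0], [0, 0, 0, 0, -1.1, 1.15, 0], [0, 0, 0, 0, -1.3, 1.35, 0], [0, 0, 0, 0, -1.5, 1.55, 0], [0, 0, 0, 0, -1.7, 1.75, 0], [0, 0, 0, 0, -1.9, 1.95, 0], [0, 0, 0, 0, -2.05, 2.1, 0], [0, 0, 0, 0, -2.15, 2.25, 0], [0, 0, 0, 0, -2.15, 2.25, 0], [0, 0, 0, 0, -2.15, 2.25, 0], [0, 0, 0, 0, -2.15, 2.25, 0], [0, 0, 0, 0, -2.15, 2.25, 0], [0, 0, 0, 0, -2.15, 2.25, 0], [0, 0, 0, 0, -2.15, 2.25, 0]]}}

```text
time_s: 18.2
position: [0.585, 0.0275, 0.1627]
tcp_rot: [[-0.101, 0.703, 0.704], [0.995, 0.071, 0.071], [-0.0, 0.708, -0.707]]
force: [0.0, 1.3, -0.3]
opening: 0.161
grasp_force: 29.9
```

Run:
```python
from h import *
from rig import optics,read_state
s=read_state();R=s["tcp_rot"];tz=R[:,2];f=s["position"]+.079*tz
print(s["joint_positions"].round(1),abs(s["qvel"]).max(),s["grasp_force"],s["force"],"mid",s["position"]+.024*tz,"foot",f,"tilt",np.degrees(np.arccos(-tz[2])))
sd=optics.capture("side");sc=optics.capture("scene")
for n,c in(("side",sd),("scene",sc)):
    h=cv2.cvtColor(c["image"],cv2.COLOR_BGR2HSV).astype(int);u=proj(c,[f+.055*-tz])[0]
    m=comp((h[...,0]>45)&(h[...,0]<80)&(h[...,1]>80),u);print(n,"pred mid",u.round(1),"green",m.sum(),[np.nonzero(m)[a].mean().round(1) for a in(1,0)])
    b=comp((h[...,0]>105)&(h[...,0]<130)&(h[...,1]>90),proj(c,[[.599,.028,.01]])[0]);print(" tray",b.sum(),[np.nonzero(b)[a].mean().round(1) for a in(1,0)],proj(c,[[.599,.028,.01]])[0].round(1))
```

```text
[ -18.3   25.2  128.   131.8   22.8 -151.7] 0.24539216654122212 29.896058631129563 [ 0.03965153  1.32827078 -0.33650886] mid [0.60193045 0.02916957 0.14576644] foot [0.64064865 0.03307484 0.10689937] tilt 45.0350537890271
side pred mid [262.8 225.2] green 644.0 [np.float64(264.3), np.float64(225.0)]
 tray 1359.0 [np.float64(262.2), np.float64(254.5)] [264.  252.2]
scene pred mid [285.1 221.1] green 1152.0 [np.float64(286.5), np.float64(219.7)]
 tray 1331.0 [np.float64(284.8), np.float64(258.2)] [285.1 255.3]
```

Everything measures within tolerance: tilt 45°, foot height 0.107 m, panel centre within 4 mm of the tray centre, and steady. Handing in.

```bash
python3 -c "
from rig import bot
print(bot.hand_in())"
```

```text
the job is handed in; nothing more can be done
None
```

The job is handed in (no verdict came back): the tray is centred and square on the mat, and the filter is held over it at 45°, mesh side down, its bottom edge about 107 mm above the worktop.

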